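# Unclip the strainer cartridge and snap it into the drying dock

### The job

Free the glaze sprayer's strainer cartridge from the grey inlet block: pinch its two orange sprung tabs in together and, with them held in, draw it straight up and out, without pressing or wrenching it hard against the block. Then carry it to the drying dock, feel for the mouth of the dock's sliding blue receiver, lower the cartridge gently in until it is fully home with its flange on the rim, and let go so that both tabs spring out under the catch lips. Leave the jar, the stamp and the clay ball where they are.

Things in the scene. Friction and masses are not known exactly. Their poses are not given: they have to be found in the camera images.
- cartridge: Loose grey strainer cartridge, about 135 g, 56 x 50 x 84 mm over all. Origin: centre of the underside of its nose; z points up out of the mouth, y runs from tab to tab. Nose 40 (x) x 18 (y) mm, z 0 to 34, its lowest 4 mm tapered in by 1.5 mm at both x ends. Grey housing above, 40 x 22 mm, z 38 to 84. It may go into the dock either way round (half a turn).
- flange (a point): Centre of the underside of the cartridge's flange (cartridge frame 0, 0, 34 mm), 56 (x) x 22 (y) x 4 mm, which rests on the rim of a well when the cartridge is fully home.
- tab_a (a joint): Travel in m of the orange sprung tab on the cartridge's +y side towards the middle: 0 = sprung out, 0.005 = stop. Its barb clears the catch lip from 0.0035. The spring takes 3 N to start and 11 N at the stop, so a pinch of 15 to 30 N holds it at the stop. Finger forces on the two tabs together of over 120 N (60 N each) crack them.
- tab_b (a joint): The same for the orange tab on the -y side.
- tab_a_pad (a point): Middle of the outer face of the +y tab's finger pad (cartridge frame, at rest: 0, +25, 61 mm). Pads are 24 mm wide (x), z 42 to 80 mm; their outer faces stand 50 mm apart at rest, 40 mm fully pinched.
- tab_b_pad (a point): Middle of the outer face of the -y tab's finger pad (cartridge frame, at rest: 0, -25, 61 mm).
- barb_a (a point): Tip of the +y tab's barb (cartridge frame, at rest: 0, +21.7, 22 mm; 16.7 mm from the middle when pinched). The barb is 5 mm proud of the tab's arm: flat top at z 24.5, slanted from z 13 to 19.5 below. The -y tab has the same.
- inlet: Inlet block, fixed: aluminium base 100 x 80 x 8 mm with a grey well on it. Origin: centre of the base's underside, on the work surface. Two catch lips, 8 mm high from the rim down, are the well's y sides; open windows below. Seated, the cartridge's origin is 16 mm above this origin, its barbs 1.5 mm below the lips. Over 30 N between cartridge and inlet breaks it.
- inlet_mouth (a point): Centre of the mouth of the inlet's well, at rim height, 50 mm above the inlet's origin. Mouth 43 mm (x) by 36.4 mm (y); rim 55 x 48 mm outside.
- dock: Drying dock, fixed: white base 120 x 80 x 8 mm, two steel rods along its x axis, on which a blue receiver slides: a well with the same mouth, lips and rim height as the inlet's. Origin: on the work surface, in the base's middle in y, 38 mm from its -x end and 82 mm from its +x end. Seated, the cartridge's origin is 16 mm above it. Over 30 N between cartridge and dock breaks it.
- dock_mouth (a point): Point 50 mm above the dock's origin, at rim height, the start of the receiver's travel. The centre of the receiver's mouth stands somewhere between 7 and 44 mm from here along the dock's +x axis (not measured: see or feel for it; it slides under about 12 N); in y and yaw it is true to the dock.
- green_jar: Bystander: small glass jar with green cap, 49 x 49 x 64 mm, origin under its foot. Stands between inlet and dock.
- wood_stamp: Bystander: turned wooden stamp, 26 x 26 x 60 mm, upright, origin under its foot.
- clay_ball: Bystander: grey ball of clay with flat foot, 62 x 61 x 54 mm, origin under its foot.
Mind the look-alikes: they are no part of the job. Leave any purple look-alike of the cartridge alone.

How it is judged:
On the way, in this order (a step that is already met when the one before it is completed fails the run):
1. both tabs are pinched in, past their lips, with the cartridge still in the inlet (value of joint each of tab_a, tab_b above 0.0035 m and z of cartridge in the frame of inlet below 0.025 m and horizontal distance between cartridge and inlet below 0.008 m), for 0.1 s.
2. the cartridge is drawn clear of the inlet (z of cartridge in the frame of inlet above 0.055 m), for 0.1 s.
At the end, for the whole second after the job is handed in: The cartridge stands upright (within 0.12 rad) in the dock's receiver, fully home (its origin 13 to 18.5 mm above the dock's origin, -4 to 48 mm from it along the dock's x axis and within 5 mm along its y axis), both tabs sprung out (less than 1.8 mm of travel left), at rest and released (z of cartridge in the frame of dock between 0.013 and 0.0185 m and x of cartridge in the frame of dock between -0.004 and 0.048 m and y of cartridge in the frame of dock between -0.005 and 0.005 m and angle between cartridge's own z axis and vertical below 0.12 rad and value of joint each of tab_a, tab_b below 0.0018 m and linear speed of cartridge below 0.02 m/s); the robot touches nothing.
It fails at once if the tabs are squeezed with more than 120 N in all (60 N each) (contact force between the fingers and cartridge above 120 N).
It fails at once if the cartridge is wrenched against the inlet with more than 30 N (contact force between cartridge and inlet above 30 N).
It fails at once if the cartridge is forced against the dock with more than 30 N (contact force between cartridge and dock above 30 N).
It fails at once if a bystander is moved by more than 15 mm (distance of any of green_jar, wood_stamp, clay_ball from where it was at the start of the episode above 0.015 m).
It also fails if it takes over 72 s, if anything falls off the work surface, if the arm or the gripper's body presses on something with over 40 N, if the wrist force passes 120 N, or if a joint passes its speed limit or range.

### The arm

A 6-joint arm with a two-finger parallel gripper is mounted at the origin on the work surface; the furniture and walls round the work are solid. World frame = base frame: x ahead of the robot, y to its left, z up, the work surface at z = 0. Lengths are in m, angles in rad, forces in N, time in s.
With the tool pointing down it reaches from about 0.3 to 0.825 m from the base axis. Payload 5.4 kg.
Tool frame: the origin (TCP) lies on the centre line of the jaws, within the pads' length; the fingertips stand robot.tip_extent ahead of it and the grasp point (between the pads) lies 3 mm ahead of it (robot.tip_extent is the distance from the TCP to the fingertips, in m); z points along the fingers, y is the line along which they close (so a half turn about z gives the same grasp; the last joint's range is limited). The gripper opens to 92 mm and grips with 3 to 60 N. Pads are 20 mm wide; open, the fingers measure 128 mm over their backs; the gripper's body (75 mm by 189 mm) begins 69 mm behind the grasp point.
Start: joints at [0.978, 0.158, 1.597, -0, 1.386, -0.21], TCP at [0.215, 0.533, 0.237] pointing down, gripper open.
Joint ranges: [-2.91, 2.91], [-0.94, 2.29], [0.18, 2.7], [-1.29, 4.43], [0.17, 2.64], [-3, 3]. Speed limits (rad/s): [2.57, 2.57, 3.14, 3.14, 3.14, 3.14].

### API

Orientations are given as a 3x3 rotation matrix whose columns are the frame's x, y, z axes.
In Python, from rig import sense, cams, workorder, models, robot gives the robot as it stands.
- The arm moves only by the shell command python3 -m crank 'ROWS' [FORCE]. ROWS is JSON, a list that holds one entry, the list of rows, each a list of 7 numbers: the opening, from -1 (shut) to 1 (fully open), then the shift along the world's x, y, z in cm, then the turn, a rotation vector about the world's x, y, z in rad. In form: [[[claw, tx, ty, tz, wx, wy, wz], ...]]. A call has 1 to 10 rows; each row shifts and turns the commanded pose from where the row before left it; what a row does not reach is not made up. A row lasts 1/10 s, in which the tool goes at most 50 mm and 8.59 degrees, less where a joint would pass 70% of its speed; a pose out of reach is approached as far as the arm can. A call with a gripper value outside its range is refused whole. The fingers move at their own pace and stop on an object; FORCE is the grip in N (left out, the last holds). Time passes only in rows, so rows that do not move let the fingers close. It gives the time, the measured TCP pose, the force, the opening and the grip force at its end, in the units of the state.
- sense(): the state, without advancing time (a new reading comes with each control period).
- cams.get_image(name): name is "side" or "top" or "wrist"; returns the picture (480x640x3 uint8, blue, green, red); there is no depth.
- cams.calibration(name): a dict with "mtx" (3x3 intrinsics, pixels), "rvec" (rotation vector, rad) and "tvec" (3), from world to camera coordinates, as OpenCV has them; the wrist camera has in their place "mount" (4x4, takes a point from camera to tool coordinates, whose origin is the TCP and whose axes are the flange's). Camera axes: x right, y down, z forward; pixel columns grow to the right and rows downward; lengths in m; the calibration is good to about 2 mm. A picture is of the moment at which its call begins: read the wrist's pose just before it. calibration takes no time and is no camera call.
- workorder.sign_off(): hands the job in; it is judged then, once.
Trained networks look in the newest picture that a camera, given by its name, has taken for a name from the list of things; names that differ only in an ending like _2 or _b are one class to them, and where a whole thing is asked for, a point or a joint stands for the part that bears it (a point fixed in the world has none). Each returns a list of dicts, best first, with "score" (0 to 1); they miss things now and then, are a little off and sometimes report something else, mostly with a low value. They report only what shows in the picture. A call takes as long as a camera call. They do not tell look-alikes from the thing itself.
- models.look_for(name, camera): "centre" ([x, y, z] in m, in the coordinates of the camera as it stood for that picture, good to about 4 mm: the middle of the surface that is visible of it).
- models.outline_of(name, camera): "pixels" (480x640 bool, what is visible of it).
The state is a dict: "clock": time; "qpos": joint angles; "qd": joint speeds; "tau": joint torques, N m; "eef_pos": TCP position; "eef_rot": TCP orientation; "ft_force": force on the tool from outside, world axes, zero at the start; "torque": the same for the moment, N m; "grip_width": finger opening in m; "grasp_force": force on a finger pad.
Only numpy, scipy, OpenCV 4.12 (cv2) and the standard library are available. Lean on these libraries where they do the work, as an engineer would, in place of code of your own. Each camera call takes 0.05 s, during which the arm holds its last target. There are 200 camera calls.

## Working session

There is one attempt and no reset: what is moved stays moved. The work goes in short steps, Python scripts to look and compute and a shell command to move; the robot and the scene stay as the last step left them, time stands still between calls to the robot, and variables do not carry over. Pictures are saved under pics/ and viewed, at most 10 in all, crops included, and the job is handed in when it is done.

```bash
ls; mkdir -p pics; cat > h.py <<'E'
import numpy as np, cv2
from rig import sense, cams, workorder, models, robot
def cam(name):
    """returns K, R (cam->world), origin"""
    c=cams.calibration(name); K=np.array(c["mtx"])
    if "mount" in c:
        s=sense(); T=np.eye(4); T[:3,:3]=s["eef_rot"]; T[:3,3]=s["eef_pos"]; M=T@np.array(c["mount"])
        return K,M[:3,:3],M[:3,3]
    R=cv2.Rodrigues(np.array(c["rvec"],float))[0]
    return K,R.T,-R.T@np.array(c["tvec"],float).ravel()
def ray(name,u,v,z):
    K,R,o=cam(name); d=R@np.linalg.inv(K)@np.array([u,v,1.]); return o+d*(z-o[2])/d[2]
def proj(name,p):
    K,R,o=cam(name); q=K@(R.T@(np.asarray(p,float)-o)); return q[:2]/q[2]
def toworld(name,c):
    K,R,o=cam(name); return R@np.array(c)+o
E
python3 - <<'E'
from h import *
print(robot.tip_extent, sense())
for n in ("top","side","wrist"):
    cv2.imwrite(f"pics/{n}0.png",cams.get_image(n)); print(n,cam(n)[2].round(3))
    if n=="wrist": continue
    for t in ("cartridge","inlet","dock","tab_a","green_jar","wood_stamp","clay_ball"):
        for r in models.look_for(t,n)[:3]: 
            w=toworld(n,r["centre"]); print(t,round(r["score"],2),w.round(3),proj(n,w).round())
E
```

```text
pics
0.022 {'clock': 0.0, 'qpos': array([ 9.77935027e-01,  1.59056814e-01,  1.59821396e+00,  2.71075446e-05,
        1.38617786e+00, -2.10115774e-01]), 'qd': array([-0.00011789, -0.00024372,  0.00023243, -0.00033392, -0.00031583,
        0.0002305 ]), 'tau': array([-1.29321721e-03, -3.85571516e+01, -3.22108662e+01,  7.00333016e-02,
        3.78978497e-02, -1.35573491e-04]), 'eef_pos': array([0.21443719, 0.53289982, 0.23562366]), 'eef_rot': array([[-9.27640679e-01,  3.73472421e-01, -1.05910495e-03],
       [ 3.73473694e-01,  9.27639518e-01, -1.52436287e-03],
       [ 4.13160111e-04, -1.80960885e-03, -9.99998277e-01]]), 'ft_force': array([-0.69191099, -0.34684575, -0.4074413 ]), 'torque': array([-0.02078494,  0.01985165,  0.0902392 ]), 'grasp_force': 0.0, 'grip_width': 0.09172296736304399}
top [0.249 0.027 1.116]
cartridge 0.71 [0.432 0.273 0.073] [187. 249.]
cartridge 0.61 [ 0.327 -0.096  0.08 ] [400. 308.]
cartridge 0.55 [ 0.419 -0.193  0.093] [456. 253.]
inlet 0.79 [ 0.413 -0.18   0.012] [440. 263.]
dock 0.96 [0.479 0.139 0.008] [268. 230.]
tab_a 0.68 [ 0.431 -0.219  0.087] [470. 246.]
tab_a 0.65 [ 0.42  -0.171  0.088] [442. 253.]
tab_a 0.55 [0.447 0.294 0.072] [176. 241.]
green_jar 0.77 [ 0.444 -0.005  0.066] [346. 242.]
wood_stamp 0.73 [0.506 0.018 0.033] [332. 213.]
clay_ball 0.76 [ 0.396 -0.008  0.045] [348. 270.]
side [1.011 0.594 0.644]
cartridge 0.92 [ 0.439 -0.193  0.078] [257. 218.]
cartridge 0.9 [ 0.34  -0.097  0.049] [316. 228.]
cartridge 0.59 [0.446 0.278 0.06 ] [425. 325.]
inlet 0.86 [ 0.45  -0.183  0.01 ] [258. 246.]
inlet 0.33 [ 0.43  -0.176  0.077] [264. 220.]
dock 0.9 [0.492 0.149 0.018] [351. 320.]
tab_a 0.7 [ 0.463 -0.001  0.045] [307. 269.]
tab_a 0.64 [0.448 0.284 0.056] [427. 328.]
tab_a 0.62 [ 0.444 -0.22   0.087] [247. 212.]
green_jar 0.57 [0.466 0.001 0.046] [307. 270.]
wood_stamp 0.79 [0.52  0.016 0.024] [292. 293.]
wrist [0.146 0.56  0.385]
```

View pics/top0.png

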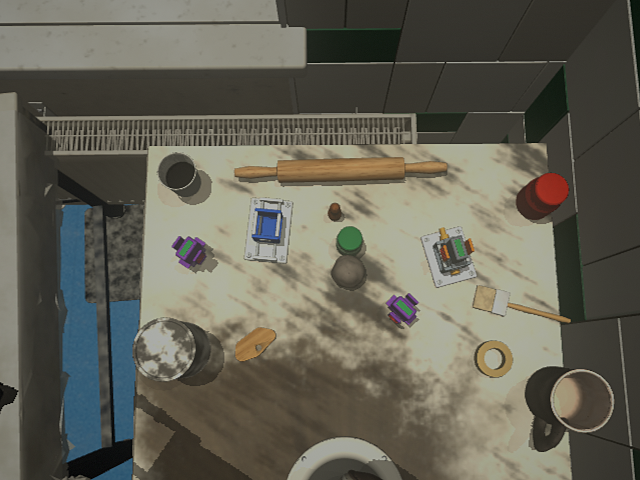

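View pics/side0.png

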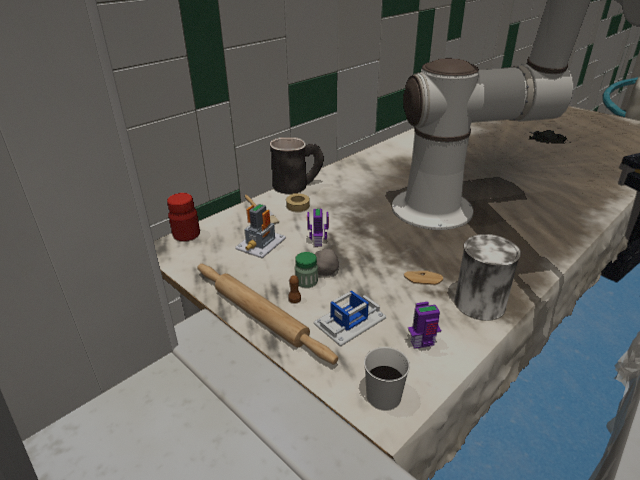

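The real cartridge, with orange tabs, is in the inlet at about pixel (455,250) in the top view. The two purple ones are look-alikes. The dock is at (268,230), with its receiver near mid-travel. I'll move above the inlet next.

```bash
python3 -m crank '[[[1,0,-2,4,0,0,0],[1,1,-4,2,0,0,0],[1,1.3,-4.7,1,0,0,0],[1,1.3,-4.7,0,0,0,0],[1,1.3,-4.7,0,0,0,0],[1,1.3,-4.7,0,0,0,0],[1,1.3,-4.7,0,0,0,0],[1,1.3,-4.7,0,0,0,0],[1,1.3,-4.7,0,0,0,0],[1,1.3,-4.7,0,0,0,0]]]' 20
python3 -m crank '[[[1,1.3,-4.7,0,0,0,0],[1,1.3,-4.7,0,0,0,0],[1,1.3,-4.7,0,0,0,0],[1,1.3,-4.7,0,0,0,0],[1,1,-4,0,0,0,0],[1,1,-4,0,0,0,0],[1,0,-2,0,0,0,0],[1,0,0,0,0,0,0],[1,0,0,0,0,0,0]]]'
python3 - <<'E'
from h import *
s=sense(); print(s["eef_pos"],s["eef_rot"].round(2))
cv2.imwrite("pics/w1.png",cams.get_image("wrist"))
for t in ("cartridge","inlet","tab_a"):
    for r in models.look_for(t,"wrist")[:3]: 
            w=toworld("wrist",r["centre"]); print(t,round(r["score"],2),w.round(3),proj("wrist",w).round())
E
```

```text
clock: 1.85
eef_pos: [0.3288, 0.0956, 0.3069]
eef_rot: [[-0.928, 0.373, 0.002], [0.373, 0.928, -0.0], [-0.002, 0.001, -1.0]]
ft_force: [1.0, 0.4, 0.4]
grip_width: 0.0915
grasp_force: 0.0
clock: 2.75
eef_pos: [0.4007, -0.1903, 0.3065]
eef_rot: [[-0.927, 0.374, -0.0], [0.374, 0.927, 0.001], [0.0, 0.001, -1.0]]
ft_force: [0.5, 0.2, 0.4]
grip_width: 0.0918
grasp_force: 0.0
[ 0.40067057 -0.19033843  0.30652334] [[-0.93  0.37 -0.  ]
 [ 0.37  0.93  0.  ]
 [ 0.    0.   -1.  ]]
cartridge 0.78 [ 0.32  -0.109  0.081] [365.  99.]
cartridge 0.54 [0.47  0.112 0.006] [597. 161.]
inlet 0.84 [ 0.404 -0.184  0.007] [318. 206.]
tab_a 0.83 [ 0.432 -0.22   0.085] [294. 261.]
tab_a 0.73 [ 0.343 -0.124  0.079] [357. 131.]
tab_a 0.72 [ 0.313 -0.088  0.072] [383.  82.]
```

```bash
python3 - <<'E'
from h import *
i=cv2.imread("pics/w1.png"); cv2.imwrite("pics/w1c.png",cv2.resize(i[110:330,190:440],None,fx=2.7,fy=2.7,interpolation=cv2.INTER_CUBIC))
E
```

```text
(no output)
```

View pics/w1c.png

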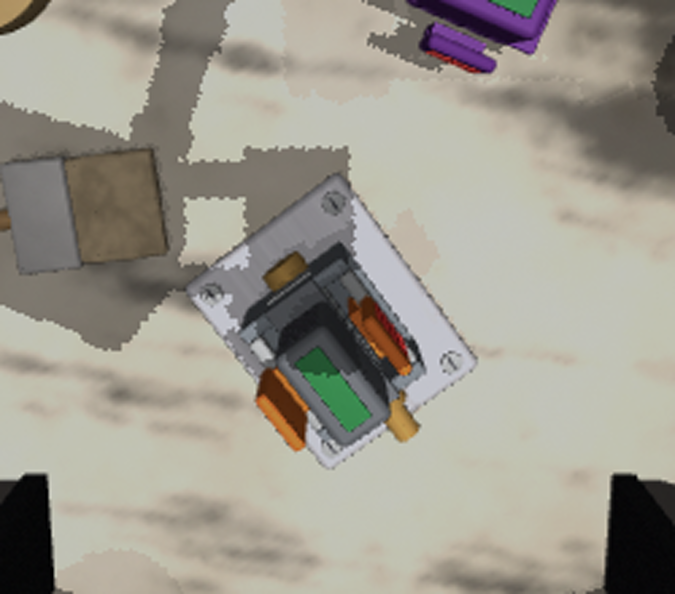

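The crop shows the grey housing with its green top at crop pixel (337,388). The orange tabs are to its left and right at (283,410) and (383,333). The base plate corners are at (340,175), (478,360), (330,468) and (187,290).

```bash
cat >> h.py <<'E'
def quad(name,pts,z):
    P=np.array([ray(name,u,v,z)[:2] for u,v in pts]); 
    r=cv2.minAreaRect((P*1000).astype(np.float32)); return np.array(r[0])/1000,np.array(r[1]),r[2],P
def green(name,im,z,lo=(50,80,60),hi=(80,255,255)):
    m=cv2.inRange(cv2.cvtColor(im,cv2.COLOR_BGR2HSV),lo,hi); cs=cv2.findContours(m,0,1)[0]; out=[]
    for c in cs:
        if cv2.contourArea(c)>60:
            out.append((quad(name,c[:,0,:].astype(float),z)[:3],c[:,0].mean(0).round()))
    return out
E
python3 - <<'E'
from h import *
pts=np.array([(340,175),(478,360),(330,468),(187,290)])/2.7+[190,110]
c,s,a,P=quad("wrist",pts,0.008); print("base",c.round(4),s.round(1),a,P.mean(0)); print(P.round(3))
for g in green("wrist",cv2.imread("pics/w1.png"),0.1): print(g)
print((sense()["eef_rot"]).round(3))
E
```

```text
base [ 0.4276 -0.1981] [96.9 77.8] 15.29390811920166 [ 0.4275074  -0.19809132]
[[ 0.371 -0.173]
 [ 0.463 -0.148]
 [ 0.485 -0.223]
 [ 0.391 -0.248]]
((array([ 0.42751767, -0.19930875]), array([29.92505836, 10.11910725]), 14.799826622009277), array([313., 254.]))
((array([ 0.37276837, -0.38850992]), array([  2.82772994, 118.7596817 ]), 89.78223419189453), array([ 97., 272.]))
((array([ 0.44060425, -0.02805096]), array([38.7530632 , 39.49501419]), 74.26644134521484), array([502., 196.]))
((array([ 0.32712262, -0.10695868]), array([28.331707  ,  9.36471844]), 45.58714294433594), array([372., 104.]))
[[-0.928  0.372  0.   ]
 [ 0.372  0.928 -0.   ]
 [-0.001 -0.    -1.   ]]
```

```bash
python3 -m crank '[[[1,0.54,-0.18,-1.6,0,0,0.129],[1,0.54,-0.18,-1.6,0,0,0.129],[1,0.54,-0.18,-1.6,0,0,0.129],[1,0.54,-0.18,-1.6,0,0,0.129],[1,0.54,-0.18,-1.6,0,0,0.129],[1,0,0,0,0,0,0],[1,0,0,0,0,0,0]]]'
python3 - <<'E'
from h import *
s=sense(); print(s["eef_pos"].round(4),s["eef_rot"].round(4),s["qpos"].round(2))
im=cams.get_image("wrist"); cv2.imwrite("pics/w2.png",im)
for g in green("wrist",im,0.1): print(g)
E
```

```text
clock: 3.65
eef_pos: [0.4278, -0.199, 0.227]
eef_rot: [[-0.966, -0.257, -0.0], [-0.257, 0.966, 0.0], [0.0, 0.0, -1.0]]
ft_force: [0.0, 0.0, 0.3]
grip_width: 0.092
grasp_force: 0.0
[ 0.4278 -0.199   0.227 ] [[-9.664e-01 -2.572e-01 -1.000e-04]
 [-2.572e-01  9.664e-01  1.000e-04]
 [ 1.000e-04  1.000e-04 -1.000e+00]] [-0.69 -0.11  1.89  0.    1.36 -2.52]
((array([ 0.44086554, -0.03946395]), array([38.25091553, 37.62036514]), 23.39228630065918), array([520., 317.]))
((array([ 0.42757562, -0.20026241]), array([29.42188263,  9.83389568]), 14.921870231628418), array([311., 245.]))
((array([ 0.32852643, -0.11156344]), array([28.02093315,  9.2092104 ]), 45.53495407104492), array([483., 137.]))
((array([ 0.39520596, -0.3905549 ]), array([  2.53588581, 148.89889526]), 89.86659240722656), array([ 39., 117.]))
```

View pics/w2.png

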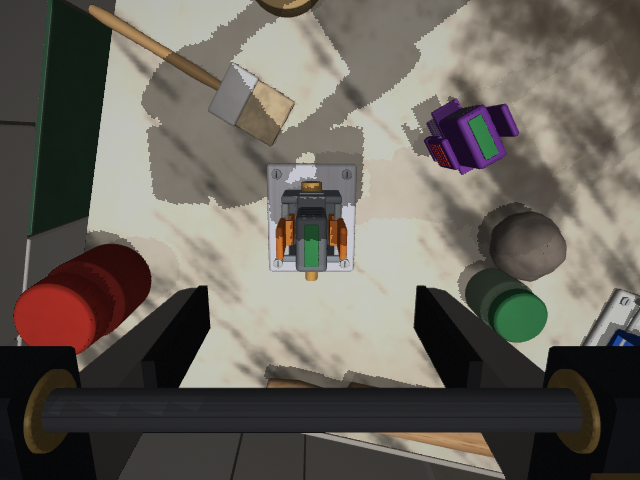

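The wrist picture shows the cartridge centred at column 311, midway between the jaws, and square to them. The jar is at (508,305), well clear. I'll descend and check before pinching.

```bash
python3 -m crank '[[[1,0,-0.05,-3,0,0,0],[1,0,0,-4,0,0,0],[1,0,0,-4,0,0,0],[1,0,0,-2.5,0,0,0],[1,0,0,-1,0,0,0],[1,0,0,0,0,0,0],[1,0,0,0,0,0,0]]]' 20
python3 -m crank '[[[0.3,0,0,0,0,0,0],[0.15,0,0,0,0,0,0],[0.1,0,0,0,0,0,0],[0.05,0,0,0,0,0,0],[0,0,0,0,0,0,0],[-0.05,0,0,0,0,0,0],[-0.1,0,0,0,0,0,0],[-0.15,0,0,0,0,0,0]]]' 20
```

```text
clock: 4.4
eef_pos: [0.429, -0.201, 0.0835]
eef_rot: [[-0.966, -0.259, 0.002], [-0.259, 0.966, -0.002], [-0.002, -0.003, -1.0]]
ft_force: [0.5, -0.5, 1.2]
grip_width: 0.0919
grasp_force: 0.0
clock: 5.2
eef_pos: [0.4278, -0.2002, 0.0818]
eef_rot: [[-0.966, -0.259, -0.0], [-0.259, 0.966, -0.0], [0.0, -0.0, -1.0]]
ft_force: [-2.8, 1.5, 4.7]
grip_width: 0.0393
grasp_force: 11.5
```

```bash
python3 -m crank '[[[-0.2,0,0,0,0,0,0],[-0.3,0,0,0,0,0,0],[-0.5,0,0,0,0,0,0],[-0.5,0,0,0,0,0,0],[-0.5,0,0,0,0,0,0]]]' 22
```

```text
clock: 5.7
eef_pos: [0.4278, -0.2001, 0.082]
eef_rot: [[-0.966, -0.259, -0.0], [-0.259, 0.966, 0.0], [0.0, 0.0, -1.0]]
ft_force: [-2.2, 1.3, 5.5]
grip_width: 0.0382
grasp_force: 22.0
```

```bash
python3 -m crank '[[[-0.5,0,0,0.3,0,0,0],[-0.5,0,0,0.5,0,0,0],[-0.5,0,0,0.5,0,0,0],[-0.5,0,0,0.5,0,0,0],[-0.5,0,0,0,0,0,0]]]' 22
```

```text
clock: 6.2
eef_pos: [0.4283, -0.2006, 0.1005]
eef_rot: [[-0.966, -0.259, 0.001], [-0.259, 0.966, -0.001], [-0.001, -0.001, -1.0]]
ft_force: [-0.1, -0.4, -1.5]
grip_width: 0.0381
grasp_force: 22.0
```

```bash
python3 -m crank '[[[-0.5,0,0,1.5,0,0,0],[-0.5,0,0,2.5,0,0,0],[-0.5,0,0,3,0,0,0],[-0.5,0,0,2,0,0,0],[-0.5,0,0,0,0,0,0]]]' 22
python3 - <<'E'
from h import *
im=cams.get_image("top"); cv2.imwrite("pics/top1.png",im)
r=models.outline_of("dock","top")[0]; m=r["pixels"].astype(np.uint8)
ys,xs=np.nonzero(m); c=np.stack([xs,ys],1)
print(r["score"],quad("top",c.astype(float),0.008)[:3])
hs=cv2.cvtColor(im,cv2.COLOR_BGR2HSV); b=cv2.inRange(hs,(105,120,40),(130,255,255))*m
yb,xb=np.nonzero(b); print("blue",xb.mean(),yb.mean(),quad("top",np.stack([xb,yb],1).astype(float),0.05)[:3])
cv2.imwrite("pics/dock1.png",cv2.resize(im[185:275,220:320],None,fx=6,fy=6,interpolation=cv2.INTER_CUBIC))
E
```

```text
clock: 6.7
eef_pos: [0.4294, -0.2015, 0.1927]
eef_rot: [[-0.966, -0.259, 0.005], [-0.259, 0.966, -0.004], [-0.004, -0.005, -1.0]]
ft_force: [0.5, -0.3, -1.8]
grip_width: 0.0379
grasp_force: 22.0
0.94 (array([0.48053601, 0.1387634 ]), array([ 81.79846191, 122.21387482]), 83.38824462890625)Traceback (most recent call last):
  File "<stdin>", line 7, in <module>
  File "h.py", line 18, in quad
    P=np.array([ray(name,u,v,z)[:2] for u,v in pts]);
                ~~~^^^^^^^^^^^^
  File "h.py", line 12, in ray
    K,R,o=cam(name); d=R@np.linalg.inv(K)@np.array([u,v,1.]); return o+d*(z-o[2])/d[2]
          ~~~^^^^^^
  File "h.py", line 5, in cam
    c=cams.calibration(name); K=np.array(c["mtx"])
ValueError: time passes only in moves, steps and waits
```

```bash
python3 - <<'E'
s=open("h.py").read()
s=s.replace("P=np.array([ray(name,u,v,z)[:2] for u,v in pts]);","K,R,o=cam(name); d=np.c_[np.asarray(pts,float),np.ones(len(pts))]@np.linalg.inv(K).T@R.T; P=(o+d*((z-o[2])/d[:,2:]))[:,:2]")
open("h.py","w").write(s)
E
python3 - <<'E'
from h import *
im=cv2.imread("pics/top1.png")
hs=cv2.cvtColor(im,cv2.COLOR_BGR2HSV); b=cv2.inRange(hs,(105,120,40),(130,255,255)); b[:190]=0;b[270:]=0;b[:,:240]=0;b[:,300:]=0
yb,xb=np.nonzero(b); print("blue",xb.mean(),yb.mean(),quad("top",np.stack([xb,yb],1),0.05)[:3])
cv2.imwrite("pics/dock1.png",cv2.resize(im[185:275,220:320],None,fx=6,fy=6,interpolation=cv2.INTER_CUBIC))
E
```

```text
blue 267.53881278538813 225.70776255707761 (array([0.48235632, 0.13585866]), array([50.08819962, 53.56018448]), 84.38992309570312)
```

View pics/dock1.png

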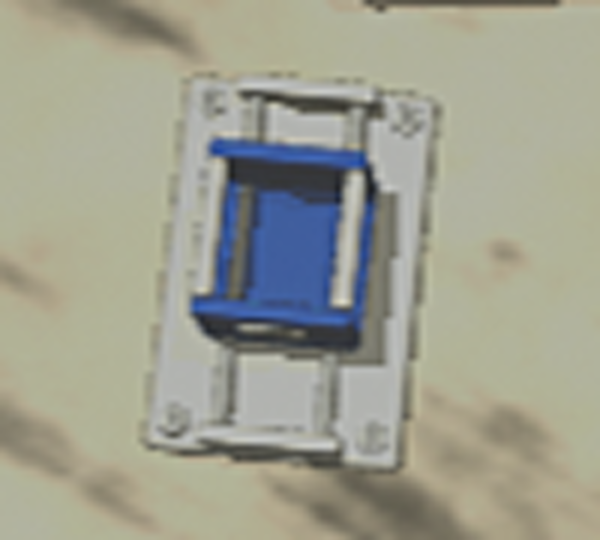

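The crop shows the blue receiver's rim with corners near (211,140), (371,153), (358,318) and (192,298). Dock yaw is about -6.8°. I'll carry the cartridge to just past it for a close wrist look.

```bash
python3 -m crank '[[[-0.5,0.6,2,1,0,0,-0.042],[-0.5,1.2,3.6,0,0,0,-0.042],[-0.5,1.2,3.6,0,0,0,-0.042],[-0.5,1.2,3.6,0,0,0,-0.042],[-0.5,1.2,3.6,0,0,0,-0.042],[-0.5,1.2,3.6,0,0,0,-0.042],[-0.5,1.2,3.6,0,0,0,-0.042],[-0.5,1.2,3.6,0,0,0,-0.042],[-0.5,1.2,3.6,0,0,0,-0.042],[-0.5,0.7,2,0,0,0,0]]]' 22
python3 -m crank '[[[-0.5,0,0,0,0,0,0],[-0.5,0,0,0,0,0,0],[-0.5,0,0,0,0,0,0],[-0.5,0,0,0,0,0,0]]]'
python3 - <<'E'
from h import *
print("top rim centre",ray("top",267.2,222.8,0.05))
im=cams.get_image("wrist"); cv2.imwrite("pics/w3.png",im)
E
```

```text
clock: 7.8
eef_pos: [0.5359, 0.1304, 0.197]
eef_rot: [[-0.993, 0.115, -0.004], [0.115, 0.993, 0.001], [0.004, 0.0, -1.0]]
ft_force: [-0.4, 0.3, -1.1]
grip_width: 0.0379
grasp_force: 22.0
clock: 8.2
eef_pos: [0.5364, 0.1269, 0.1991]
eef_rot: [[-0.993, 0.117, -0.001], [0.117, 0.993, -0.0], [0.001, -0.0, -1.0]]
ft_force: [0.6, -0.8, -1.2]
grip_width: 0.0377
grasp_force: 22.0
top rim centre [0.48360152 0.13595533 0.05      ]
```

View pics/w3.png

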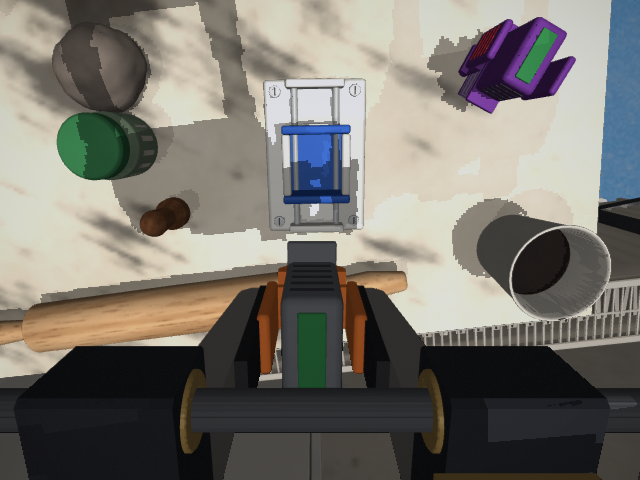

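The wrist picture shows the receiver's two blue bars, at rows about 129 and 199 and columns 283 to 350. They run horizontally in the image, so the yaw matches. The held cartridge is at column 312.

```bash
python3 - <<'E'
from h import *
im=cv2.imread("pics/w3.png"); hs=cv2.cvtColor(im,cv2.COLOR_BGR2HSV)
b=cv2.inRange(hs,(105,130,40),(130,255,255)); 
for v in (122,124,126,128,130,132,134,188,190,192,194,196,198,200,202,204,206):
    x=np.nonzero(b[v,250:400])[0]+250; print(v,(x.min(),x.max(),len(x)) if len(x) else None, im[v,316])
R=sense()["eef_rot"]
for n,pts in (("rim",[(282,125.5),(350.5,125.5),(350.5,203),(284,203)]),("mid",[(316,129),(317,199)])):
    c,s,a,P=quad("wrist",pts,0.05); print(n,P.round(4),P.mean(0),s,a)
c,s,a,P=quad("wrist",[(265,80),(364,80),(364,230),(271,230)],0.008);print("base",c,s,a,P.round(4))
E
```

```text
122 None [133 136 137]
124 None [203 208 209]
126 (np.int64(282), np.int64(349), 68) [170  85  44]
128 (np.int64(282), np.int64(349), 68) [205 106  60]
130 (np.int64(282), np.int64(349), 68) [203 105  59]
132 (np.int64(282), np.int64(349), 68) [178  87  44]
134 (np.int64(283), np.int64(341), 46) [122  63  34]
188 (np.int64(292), np.int64(340), 38) [108  55  30]
190 (np.int64(292), np.int64(340), 45) [58 26 10]
192 (np.int64(292), np.int64(340), 49) [58 26 11]
194 (np.int64(292), np.int64(341), 50) [58 26 10]
196 (np.int64(285), np.int64(348), 64) [94 44 21]
198 (np.int64(284), np.int64(349), 66) [112  59  33]
200 (np.int64(284), np.int64(349), 66) [104  52  26]
202 (np.int64(284), np.int64(348), 65) [88 40 17]
204 None [228 221 221]
206 None [229 223 222]
rim [[0.4535 0.1156]
 [0.459  0.1628]
 [0.5129 0.1578]
 [0.5073 0.1097]] [0.48316707 0.13650282] [48.41052628 54.50126648] 83.74635314941406
mid [[0.4585 0.1388]
 [0.5072 0.1339]] [0.48285319 0.13635919] [48.85520554  0.        ] 174.29104614257812
base [0.48069769 0.13732953] [ 78.61408234 119.38923645] 84.0429916381836 [[0.4172 0.1044]
 [0.4262 0.1802]
 [0.5441 0.1702]
 [0.5349 0.0921]]
```

```bash
python3 - <<'E'
import cv2
i=cv2.imread("pics/w3.png"); cv2.imwrite("pics/w3c.png",cv2.resize(i[70:290,220:400],None,fx=2.7*1,fy=2.7,interpolation=cv2.INTER_CUBIC))
E
```

```text
(no output)
```

View pics/w3c.png

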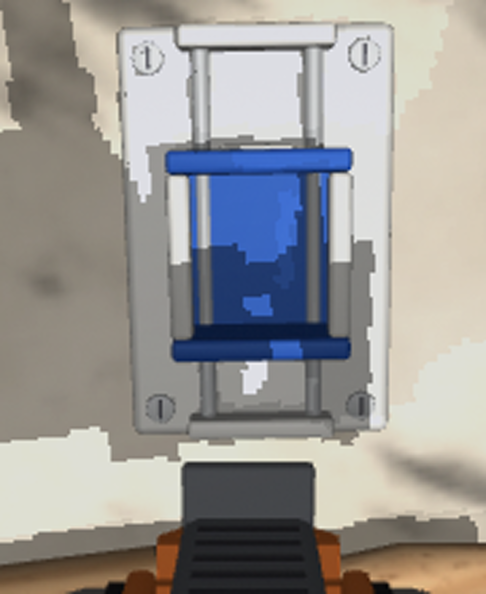

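The rim measures 54.5 x 48.4 mm against 55 x 48 given, so the mouth centre at about (0.483, 0.1365) is trustworthy. I'll go above it and then lower with feel.

```bash
python3 -m crank '[[[-0.5,-1.3,0.25,0,0,0,0],[-0.5,-2,0.35,-1,0,0,0],[-0.5,-2,0.35,-2,0,0,0],[-0.5,0,0,-2.5,0,0,0],[-0.5,0,0,-1.5,0,0,0],[-0.5,0,0,0,0,0,0],[-0.5,0,0,0,0,0,0],[-0.5,0,0,0,0,0,0],[-0.5,0,0,0,0,0,0]]]' 22
```

```text
clock: 9.15
eef_pos: [0.4847, 0.1373, 0.1308]
eef_rot: [[-0.993, 0.116, 0.002], [0.116, 0.993, 0.0], [-0.002, 0.0, -1.0]]
ft_force: [-0.6, 0.4, -1.5]
grip_width: 0.0377
grasp_force: 22.0
```

```bash
python3 -m crank '[[[-0.5,-0.15,-0.08,-0.5,0,0,0],[-0.5,0,0,-0.5,0,0,0],[-0.5,0,0,-0.3,0,0,0],[-0.5,0,0,-0.2,0,0,0],[-0.5,0,0,0,0,0,0]]]' 22
python3 -m crank '[[[-0.5,0,0,-0.2,0,0,0],[-0.5,0,0,-0.2,0,0,0],[-0.5,0,0,-0.2,0,0,0],[-0.5,0,0,0,0,0,0]]]'
```

```text
clock: 9.65
eef_pos: [0.482, 0.1366, 0.1141]
eef_rot: [[-0.993, 0.116, -0.001], [0.116, 0.993, -0.0], [0.001, -0.0, -1.0]]
ft_force: [-0.8, -0.0, -1.0]
grip_width: 0.0379
grasp_force: 22.0
clock: 10.05
eef_pos: [0.4821, 0.1365, 0.1083]
eef_rot: [[-0.993, 0.116, -0.0], [0.116, 0.993, -0.0], [0.0, -0.0, -1.0]]
ft_force: [-0.8, -0.3, -2.0]
grip_width: 0.0377
grasp_force: 22.0
```

```bash
python3 -m crank '[[[-0.5,0,0,-0.2,0,0,0],[-0.5,0,0,-0.2,0,0,0],[-0.5,0,0,-0.2,0,0,0],[-0.5,0,0,-0.2,0,0,0],[-0.5,0,0,0,0,0,0]]]' 22
python3 -m crank '[[[-0.5,0,0,-0.2,0,0,0],[-0.5,0,0,-0.2,0,0,0],[-0.5,0,0,-0.2,0,0,0],[-0.5,0,0,0,0,0,0]]]'
```

```text
clock: 10.55
eef_pos: [0.4821, 0.1365, 0.1002]
eef_rot: [[-0.993, 0.116, -0.0], [0.116, 0.993, -0.0], [0.0, -0.0, -1.0]]
ft_force: [-0.3, -0.5, -1.4]
grip_width: 0.0379
grasp_force: 22.0
clock: 10.95
eef_pos: [0.4821, 0.1365, 0.0943]
eef_rot: [[-0.993, 0.116, -0.0], [0.116, 0.993, -0.0], [0.0, -0.0, -1.0]]
ft_force: [0.6, 0.3, -0.9]
grip_width: 0.0382
grasp_force: 22.0
```

Free so far, and the barb's widest part is passing the lips. Continuing down.

```bash
python3 -m crank '[[[-0.5,0,0,-0.2,0,0,0],[-0.5,0,0,-0.2,0,0,0],[-0.5,0,0,-0.2,0,0,0],[-0.5,0,0,0,0,0,0]]]' 22
python3 -m crank '[[[-0.5,0,0,-0.2,0,0,0],[-0.5,0,0,-0.15,0,0,0],[-0.5,0,0,-0.1,0,0,0],[-0.5,0,0,0,0,0,0]]]'
```

```text
clock: 11.35
eef_pos: [0.4821, 0.1365, 0.0883]
eef_rot: [[-0.993, 0.116, -0.0], [0.116, 0.993, -0.0], [0.0, -0.0, -1.0]]
ft_force: [0.3, -0.0, -2.1]
grip_width: 0.0382
grasp_force: 22.0
clock: 11.75
eef_pos: [0.4822, 0.1366, 0.0839]
eef_rot: [[-0.993, 0.115, -0.0], [0.115, 0.993, -0.0], [0.0, -0.0, -1.0]]
ft_force: [0.4, -0.4, -1.0]
grip_width: 0.0378
grasp_force: 22.0
```

```bash
python3 -m crank '[[[-0.5,0,0,-0.1,0,0,0],[-0.5,0,0,-0.05,0,0,0],[-0.5,0,0,0,0,0,0]]]' 22
python3 -m crank '[[[-0.5,0,0,-0.05,0,0,0],[-0.5,0,0,-0.05,0,0,0],[-0.5,0,0,0,0,0,0]]]'
```

```text
clock: 12.05
eef_pos: [0.4822, 0.1366, 0.0825]
eef_rot: [[-0.993, 0.116, -0.0], [0.116, 0.993, -0.0], [0.0, -0.0, -1.0]]
ft_force: [-0.6, -0.5, -1.1]
grip_width: 0.038
grasp_force: 22.0
clock: 12.35
eef_pos: [0.4824, 0.1366, 0.082]
eef_rot: [[-0.993, 0.115, 0.0], [0.115, 0.993, -0.0], [-0.0, -0.0, -1.0]]
ft_force: [-1.8, -1.3, 2.8]
grip_width: 0.038
grasp_force: 22.0
```

Contact is felt at z = 0.082, exactly the seated height in the inlet. I'll release slowly.

```bash
python3 -m crank '[[[-0.05,0,0,0,0,0,0],[0,0,0,0,0,0,0],[0.05,0,0,0,0,0,0],[0.1,0,0,0,0,0,0],[0.15,0,0,0,0,0,0],[0.3,0,0,0,0,0,0],[0.6,0,0,0,0,0,0],[1,0,0,0,0,0,0],[1,0,0,0,0,0,0],[1,0,0,0,0,0,0]]]'
python3 -m crank '[[[1,0,0,1,0,0,0],[1,0,0,3,0,0,0],[1,0,0,4,0,0,0],[1,0,0,4,0,0,0],[1,0,0,2,0,0,0],[1,0,0,0,0,0,0],[1,0,0,0,0,0,0]]]'
python3 - <<'E'
from h import *
im=cams.get_image("wrist"); cv2.imwrite("pics/w4.png",im)
for g in green("wrist",im,0.1): print(g)
im=cams.get_image("side"); cv2.imwrite("pics/s4.png",cv2.resize(im[255:365,290:420],None,fx=4.5,fy=4.5,interpolation=cv2.INTER_CUBIC))
E
```

```text
clock: 13.35
eef_pos: [0.4823, 0.1366, 0.0816]
eef_rot: [[-0.993, 0.116, -0.0], [0.116, 0.993, -0.0], [0.0, -0.0, -1.0]]
ft_force: [-0.3, -0.5, 0.3]
grip_width: 0.0896
grasp_force: 0.0
clock: 14.05
eef_pos: [0.4822, 0.1365, 0.2216]
eef_rot: [[-0.993, 0.116, 0.0], [0.116, 0.993, -0.0], [-0.0, 0.0, -1.0]]
ft_force: [-0.3, 0.3, -0.9]
grip_width: 0.0918
grasp_force: 0.0
((array([0.48050272, 0.13648724]), array([ 9.45977974, 29.47229195]), 83.12708282470703), array([312., 248.]))
((array([0.44538855, 0.00464053]), array([36.44940186, 36.02798843]), 36.010765075683594), array([109., 220.]))
((array([0.4304494 , 0.26395724]), array([ 9.18785572, 28.06159592]), 56.48624801635742), array([502., 150.]))
```

View pics/w4.png

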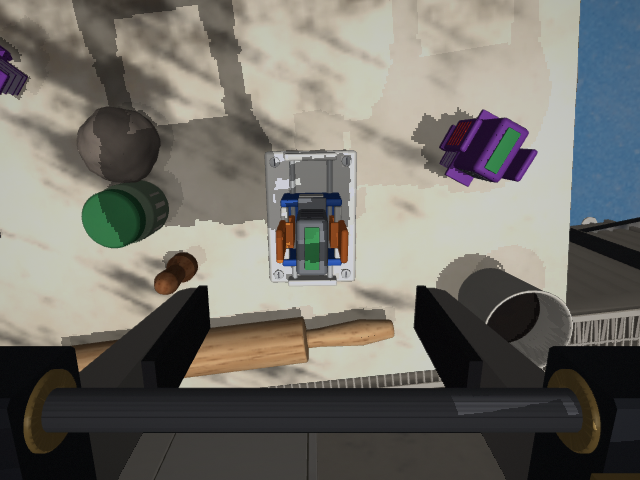

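View pics/s4.png

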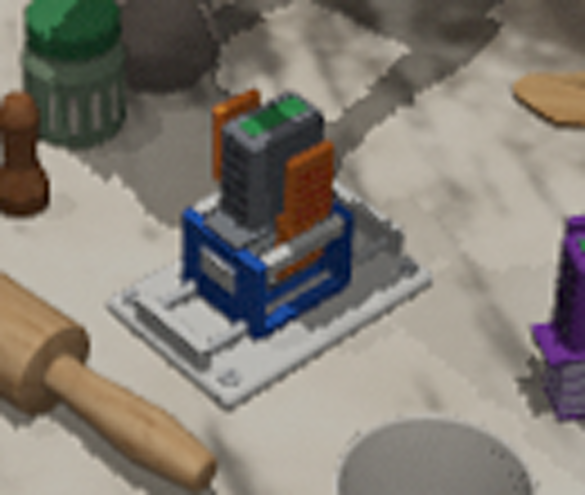

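The wrist view (cartridge at 312,248) and the side crop (280,200) both show the cartridge upright in the blue receiver. Its flange is down on the rim, the orange tabs are sprung out through the windows, and the gripper is clear. Handing in.

```bash
python3 -c "
from rig import workorder; print(workorder.sign_off())"
```

```text
the job is handed in; nothing more can be done
None
```

The cartridge is out of the inlet and fully home in the dock's blue receiver with both tabs sprung out; the gripper is clear, the bystanders were left alone, and the job is handed in (the sign-off gave no verdict).

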